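# Unstack the panel devices into their storage trays

## Task

After the wiring class, five panel devices have been left piled in two stacks on the bench: take the stacks apart and put each device into the shallow grey tray made to its outline (long power supply, square contactor, round meter, narrow terminal block, small relay). Each must end right way up, lying flat on the floor of its own tray inside the rim, and let go. Set the devices down gently: do not drop them or let any fall off the stacks.

Things in the scene. Friction and masses are not known exactly. Their poses are not given: they have to be found in the camera images.
- psu: power supply: a long flat steel box, 52 mm (x) by 110 mm (y) by 40 mm high, with black vent slots and, at the -y end, a black screw strip on its top; 0.26 to 0.46 kg. It stands on the bench at the bottom of one of the two stacks. Loose. Origin: centre of the underside; z up; x and y along the sides of the outline. Solid and flat-topped.
- contactor: contactor: a square grey block, 56 mm (x) by 56 mm (y) by 40 mm high, with screws along two edges of its top; 0.22 to 0.39 kg. It stands on the bench at the bottom of the other stack. Loose. Origin: centre of the underside; z up; x and y along the sides of the outline. Solid and flat-topped.
- meter: round panel meter: an upright black cylinder, 46 mm in diameter and 34 mm high, with a white dial on its top; 75 to 130 g. It stands on the power supply or on the contactor. Loose. Origin: centre of the underside; z up. Solid and flat-topped.
- terminal: terminal block: a narrow white bar, 22 mm (x) by 60 mm (y) by 34 mm high, with two rows of small screws on its top; 60 to 105 g. It stands on the other one of the two bottom devices, not under the meter. Loose. Origin: centre of the underside; z up; x and y along the sides of the outline. Solid and flat-topped.
- relay: small plug-in relay: a grey block, 22 mm (x) by 28 mm (y) by 32 mm high; 30 to 52 g. It stands on top of the round meter, so that stack is three high (106 mm). Loose. Origin: centre of the underside; z up; x and y along the sides of the outline. Solid and flat-topped.
- tray_psu: fixed shallow grey storage tray for the power supply, open at the top: inside 68 (x) by 126 (y) mm, outside 76 by 134 mm; floor 4 mm thick, rim 12 mm above the bench (8 mm above the tray's floor), walls 4 mm. The power supply has 8 mm of play on each side when its axes lie along the tray's. Origin: centre of the tray's underside, on the bench; z up, axes along its sides.
- tray_contactor: fixed shallow grey storage tray for the contactor, open at the top: inside 72 by 72 mm, outside 80 by 80 mm; floor 4 mm thick, rim 12 mm above the bench (8 mm above the tray's floor), walls 4 mm. The contactor has 8 mm of play on each side when its axes lie along the tray's. Origin: centre of the tray's underside, on the bench; z up, axes along its sides.
- tray_meter: fixed shallow round grey storage tray for the meter, open at the top: inside diameter 62 mm, outside 70 mm; floor 4 mm thick, rim 12 mm above the bench (8 mm above the tray's floor). The meter has 8 mm of play all round. Origin: centre of the tray's underside, on the bench; z up.
- tray_terminal: fixed shallow grey storage tray for the terminal block, open at the top: inside 38 (x) by 76 (y) mm, outside 46 by 84 mm; floor 4 mm thick, rim 12 mm above the bench (8 mm above the tray's floor), walls 4 mm. The terminal block has 8 mm of play on each side when its axes lie along the tray's. Origin: centre of the tray's underside, on the bench; z up, axes along its sides.
- tray_relay: fixed shallow grey storage tray for the relay, open at the top: inside 38 (x) by 44 (y) mm, outside 46 by 52 mm; floor 4 mm thick, rim 12 mm above the bench (8 mm above the tray's floor), walls 4 mm. The relay has 8 mm of play on each side when its axes lie along the tray's. Origin: centre of the tray's underside, on the bench; z up, axes along its sides.
There are look-alikes about, which are no part of the job. Leave any red look-alike of the meter alone.

How it is judged:
At the end, for the whole second after the job is handed in: Each of the five devices is at rest in its own tray: centre within 13 mm of the tray's centre, underside 1 to 8 mm above the tray's underside (its floor is at 4 mm), upright within 0.06 rad, slower than 0.02 m/s and 0.2 rad/s (horizontal distance between psu and tray_psu below 0.013 m and z of psu in the frame of tray_psu between 0.001 and 0.008 m and angle between each of psu, contactor, meter, terminal, relay's own z axis and vertical below 0.06 rad and linear speed of each of psu, contactor, meter, terminal, relay below 0.02 m/s and angular speed of each of psu, contactor, meter, terminal, relay below 0.2 rad/s and horizontal distance between contactor and tray_contactor below 0.013 m and z of contactor in the frame of tray_contactor between 0.001 and 0.008 m and horizontal distance between meter and tray_meter below 0.013 m and z of meter in the frame of tray_meter between 0.001 and 0.008 m and horizontal distance between terminal and tray_terminal below 0.013 m and z of terminal in the frame of tray_terminal between 0.001 and 0.008 m and horizontal distance between relay and tray_relay below 0.013 m and z of relay in the frame of tray_relay between 0.001 and 0.008 m); the robot touches nothing.
It fails at once if the power supply falls: faster than 0.7 m/s (a free drop of 25 mm) in free flight, touching nothing (linear speed of psu above 0.7 m/s and contact force between psu and anything else below 0.05 N).
It fails at once if the contactor falls: faster than 0.7 m/s (a free drop of 25 mm) in free flight, touching nothing (linear speed of contactor above 0.7 m/s and contact force between contactor and anything else below 0.05 N).
It fails at once if the meter falls: faster than 0.7 m/s (a free drop of 25 mm) in free flight, touching nothing (linear speed of meter above 0.7 m/s and contact force between meter and anything else below 0.05 N).
It fails at once if the terminal block falls: faster than 0.7 m/s (a free drop of 25 mm) in free flight, touching nothing (linear speed of terminal above 0.7 m/s and contact force between terminal and anything else below 0.05 N).
It fails at once if the relay falls: faster than 0.7 m/s (a free drop of 25 mm) in free flight, touching nothing (linear speed of relay above 0.7 m/s and contact force between relay and anything else below 0.05 N).
It also fails if it takes over 120 s, if anything falls off the work surface, if the arm or the gripper's body presses on something with over 40 N, if the wrist force passes 120 N, or if a joint passes its speed limit or range.

## Robot

A 6-joint arm with a two-finger parallel gripper is mounted at the origin on the work surface. World frame = base frame: x ahead of the robot, y to its left, z up, the work surface at z = 0. Lengths are in m, angles in rad, forces in N, time in s.
With the tool pointing down it reaches from about 0.25 to 0.775 m from the base axis. Payload 4 kg.
Tool frame: the origin (TCP) lies at the very end of the fingers, on their centre line; the grasp point (between the pads) lies 19 mm behind it; x points along the fingers, y is the direction in which the jaws open and shut, and the axes are right-handed (so a half turn about x gives the same grasp; the last joint's range is limited). The gripper opens to 94 mm and grips with 3 to 60 N. Pads are 16 mm wide; open, the fingers measure 119 mm over their backs; the gripper's body (75 mm by 177 mm) begins 78 mm behind the grasp point.
Start: joints at [-1.211, 0.087, 1.371, -0, 1.684, -0.103], TCP at [0.246, -0.492, 0.206] pointing down, gripper open.
Joint ranges: [-3.1, 3.1], [-0.76, 2.03], [0.27, 2.55], [-1.08, 4.22], [0.17, 2.65], [-2.57, 2.57]. Speed limits (rad/s): [2.79, 2.79, 3.14, 3.14, 3.14, 3.14].

## Interface

Orientations are given as a rotation vector (axis times angle).
In Python, from rig import ctrl, cams, sign_off gives the robot as it stands.
- The arm moves only by the tool servo_tool, never from a script. Its argument "moves" is a list of rows, each a list of 7 numbers: the shift along the tool's x, y, z in m, then the turn, a rotation vector about the tool's x, y, z in degrees, then the opening, from 0 (shut) to 1 (fully open). A call has 1 to 12 rows; each row shifts and turns the pose as measured when the row begins, along the tool's axes as they then stand; what a row does not reach is not made up. A row lasts 1/8 s, in which the tool goes at most 62.5 mm and 10.7 degrees, less where a joint would pass 70% of its speed; a pose out of reach is approached as far as the arm can. A call with a gripper value outside its range is refused whole. The fingers move at their own pace and stop on an object; "newtons" is the grip in N (left out, the last holds). Time passes only in rows, so rows that do not move let the fingers close. It gives the time, the measured TCP pose, the force and the opening at its end, in the units of the state.
- ctrl.read_state(): the state, without advancing time (a new reading comes with each control period).
- cams.read_camera(name): name is "side" or "top" or "wrist"; returns (picture, depth): 420x560x3 uint8, blue, green, red; 420x560 float32, m along the optical axis (not along the pixel's ray), 0 where there is no reading.
- cams.calibration(name): a dict with "fov_y" (degrees; the focal length in pixels is half the picture's height over the tangent of half this angle, whatever the lens; pixels are square), "cx", "cy" (the principal point, pixels), "extrinsics" (4x4, takes a point from world to camera coordinates). Camera axes: x right, y down, z forward; pixel columns grow to the right and rows downward; lengths in m; the calibration is good to about 2 mm. The wrist camera is an equidistant fisheye: a pixel r from the principal point sees the ray r / f radians off the axis. A picture is of the moment at which its call begins: read the wrist's pose just before it. calibration takes no time and is no camera call; for the wrist camera it gives the pose at the moment of the call.
- sign_off(): hands the job in, once; it reports no verdict.
Trained networks look in the newest picture that a camera, given by its name, has taken for a name from the list of things; names that differ only in an ending like _2 or _b are one class to them, and where a whole thing is asked for, a point or a joint stands for the part that bears it (a point fixed in the world has none). Each returns a list of dicts, best first, with "conf" (0 to 1); they miss things now and then, are a little off and sometimes report something else, mostly with a low value. They report only what shows in the picture. A call takes as long as a camera call. They do not tell look-alikes from the thing itself.
- cams.silhouettes(query, camera): "pixels" (420x560 bool, what is visible of it) and "bbox" ([left, top, right, bottom] in pixels, round what is visible of it).
The state is a dict: "clock": time; "joints": joint angles; "joint_vel": joint speeds; "joint_efforts": joint torques, N m; "tcp_pos": TCP position; "ee_rot": TCP orientation; "force": force on the tool from outside, world axes, zero at the start; "ft_torque": the same for the moment, N m; "gripper_width": opening from 0.0 (shut) to 1.0 (fully open).
Only numpy, scipy, OpenCV 4.12 (cv2) and the standard library are available. Lean on these libraries where they do the work, as an engineer would, in place of code of your own. Each camera call takes 0.05 s, during which the arm holds its last target. There are 200 camera calls.

## Working session

There is one attempt and no reset: what is moved stays moved. The work goes in short steps, Python scripts to look and compute and a tool call to move; the robot and the scene stay as the last step left them, time stands still between calls to the robot, and variables do not carry over. Pictures are saved under pics/ and viewed, about 12 in all and at most 16, crops included, and the job is handed in when it is done.

Besides the shell and the picture viewer there is one more tool, called by a JSON object that holds its "name" and its "arguments", one argument or row to a line. servo_tool: Moves the arm, as the interface text tells. Its arguments: {"type":"object","properties":{"moves":{"type":"array"},"newtons":{"type":"number"}},"required":["moves"]}

```bash
mkdir -p pics; ls; python3 - <<'E'
from rig import ctrl, cams
import cv2,numpy as np
print(ctrl.read_state())
for n in ["top","side"]:
    im,d=cams.read_camera(n); cv2.imwrite(f"pics/{n}0.png",im); np.save(f"pics/{n}0.npy",d)
    print(n,cams.calibration(n))
E
```

```text
pics
{'clock': 0.0, 'joints': array([-1.21113866e+00,  8.79225110e-02,  1.37226351e+00, -5.41981826e-05,
        1.68364124e+00, -1.03075777e-01]), 'joint_vel': array([-0.00263381, -0.00075042, -0.00030759,  0.00016906, -0.00012341,
        0.00060954]), 'joint_efforts': array([-8.38698743e-04, -3.40187502e+01, -3.02429688e+01,  7.17230444e-02,
        3.28892225e-02, -1.60773566e-04]), 'tcp_pos': array([ 0.24530518, -0.49162355,  0.20431729]), 'ee_rot': array([ 1.96456088,  0.46512642, -1.96524584]), 'force': array([ 0.5523415 , -0.37480277,  0.06281852]), 'ft_torque': array([-0.0515917 ,  0.05473768, -0.00207356]), 'gripper_width': 0.9985549884622386}
top {'fov_y': 47.07419458202613, 'cx': 275.616745597266, 'cy': 203.10332743737519, 'extrinsics': array([[ 0.02442255, -0.99968198, -0.00628316, -0.00409209],
       [-0.98742886, -0.02314044, -0.15636102,  0.49593503],
       [ 0.1561659 ,  0.01002291, -0.98767999,  1.10881887],
       [ 0.        ,  0.        ,  0.        ,  1.        ]])}
side {'fov_y': 43.893601112448785, 'cx': 279.1593353956233, 'cy': 211.54845807515278, 'extrinsics': array([[ 0.99168141, -0.12803489, -0.01323081, -0.49908985],
       [-0.10364775, -0.73336162, -0.67189127,  0.10024222],
       [ 0.07632255,  0.66767342, -0.74053162,  1.482666  ],
       [ 0.        ,  0.        ,  0.        ,  1.        ]])}
```

View pics/top0.png

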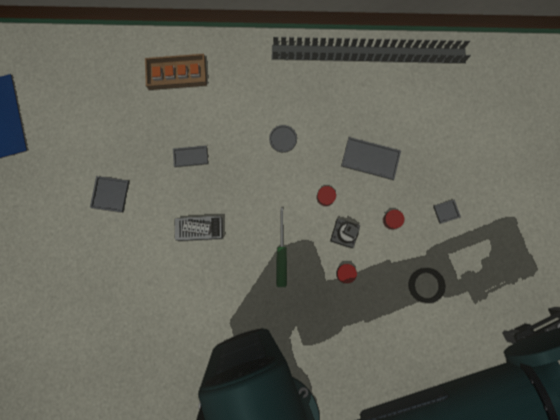

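View pics/side0.png

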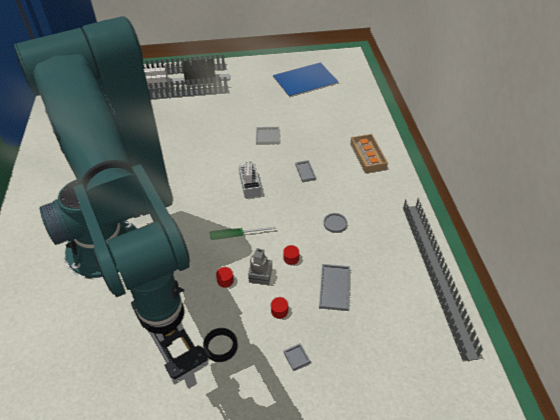

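```bash
cat > h.py <<'E'
from rig import ctrl, cams
import cv2,numpy as np
from scipy.spatial.transform import Rotation as R
def cloud(d,c,fisheye=False):
    h,w=d.shape; f=h/2/np.tan(np.radians(c["fov_y"]/2)); E=c["extrinsics"]
    v,u=np.mgrid[:h,:w]; x=(u-c["cx"])/f; y=(v-c["cy"])/f
    if fisheye:
        r=np.hypot(x,y); s=np.tan(np.minimum(r,1.4))/np.maximum(r,1e-9); x=x*s;y=y*s
    P=np.stack([x*d,y*d,d],-1)
    return (P-E[:3,3])@E[:3,:3]
def rays(c,shape,z):   # world xy where pixel rays meet plane z
    d=np.ones(shape); P=cloud(d,c); o=-c["extrinsics"][:3,:3].T@c["extrinsics"][:3,3]
    D=P-o; return o+D*((z-o[2])/D[...,2])[...,None]
def rect(xy):
    (cx,cy),(w,h),a=cv2.minAreaRect((xy*1000).astype(np.float32))
    if w>h: w,h,a=h,w,a+90     # w = short side; a = direction of short side
    return np.round([cx,cy,w,h,(a+90)%180-90],1)
def mask_main(m):
    n,l,s,_=cv2.connectedComponentsWithStats(m.astype(np.uint8)); return l==1+np.argmax(s[1:,4])
E
python3 - <<'E'
from h import *
for cam in ["top","side"]:
    im,d=cams.read_camera(cam); c=cams.calibration(cam); W=cloud(d,c)
    for n in ["psu","contactor","meter","terminal","relay"]:
        for q,z in [("tray_"+n,.012),(n,dict(psu=.04,contactor=.04,meter=.074,terminal=.074,relay=.106)[n])]:
            for s in cams.silhouettes(q,cam)[:4]:
                if s["conf"]<.3: continue
                m=mask_main(s["pixels"]); zz=W[...,2][m]
                top=m&(abs(W[...,2]-z)<.008)&(d>0)
                print(cam,q,round(s["conf"],2),s["bbox"],"zmed %.3f z95 %.3f"%(np.median(zz),np.percentile(zz,95)),"plane",rect(rays(c,d.shape,z)[m][:,:2]),"band",top.sum(),rect(W[top][:,:2]) if top.sum()>8 else "")
E
```

```text
top tray_psu 0.74 [342.8, 139.6, 399.9, 180.2] zmed 0.004 z95 0.012 plane [ 617.1 -224.5   78.2  132.9  -14. ] band 752 [ 618.  -224.9   76.2  133.1  -14.2]
top psu 0.63 [336.0, 221.7, 360.3, 244.7] zmed 0.073 z95 0.077 plane [ 424.3 -158.9   37.    44.5  -44.5] band 6 
top psu 0.56 [172.8, 215.6, 222.1, 243.1] zmed 0.039 z95 0.043 plane [430.7 188.2  55.  112.2   4.4] band 699 [432.2 190.4  52.5 108.6   4.5]
top psu 0.32 [171.5, 145.6, 208.4, 168.8] zmed 0.004 z95 0.013 plane [606.2 217.5  51.4  83.6   4.8] band 0 
top tray_contactor 0.56 [89.8, 178.4, 127.8, 214.7] zmed 0.004 z95 0.012 plane [511.7 416.   84.1  85.5  -6.4] band 543 [513.5 418.4  80.5  82.3  -6.7]
top contactor 0.67 [333.2, 223.7, 353.9, 249.0] zmed 0.038 z95 0.043 plane [ 427.1 -155.6   56.1   59.7   75.5] band 181 [ 428.9 -157.4   54.6   55.    73.6]
top tray_meter 0.65 [268.6, 123.7, 298.2, 155.6] zmed 0.004 z95 0.012 plane [662.2  -5.1  62.3  67.  -88.7] band 267 [663.1  -5.1  62.5  66.7 -88.8]
top meter 0.87 [385.9, 209.0, 405.9, 229.2] zmed 0.033 z95 0.037 plane [ 458.1 -262.3   41.6   52.    27.6] band 0 
top
[... 2178 characters left out ...]
232.2, 288.9] zmed 0.032 z95 0.037 plane [ 338.4 -203.9   43.3   62.5   -3.9] band 0 
side tray_terminal 0.74 [294.9, 160.0, 316.8, 183.1] zmed 0.006 z95 0.014 plane [616.  217.8  49.3  95.    6.7] band 201 [617.5 224.7  48.2  95.1   7.4]
side terminal 0.66 [243.8, 163.5, 255.3, 181.9] zmed 0.072 z95 0.078 plane [433.1 171.6  21.4  88.5  -4.8] band 102 [432.9 187.7  18.6  68.   -5. ]
side tray_relay 0.64 [284.1, 341.7, 310.2, 372.6] zmed 0.006 z95 0.015 plane [ 491.9 -411.9   49.2   58.6   17.1] band 316 [ 491.6 -410.1   47.2   56.3   18.7]
side relay 0.52 [249.4, 250.9, 263.7, 267.2] zmed 0.103 z95 0.109 plane [ 429.3 -174.4   28.    51.1   -6.2] band 97 [ 430.6 -165.1   23.1   30.2  -26.7]
```

```bash
cat >> h.py <<'E'
def go(x,y,z,a):
    """tool-axis move to TCP x,y,z (mm), jaw direction a (deg from world x, mod 180)"""
    s=ctrl.read_state(); Rc=R.from_rotvec(s["ee_rot"]); p=s["tcp_pos"]*1000; M=Rc.as_matrix()
    yaw=np.degrees(np.arctan2(M[1,1],M[0,1])); out=[]
    for k in (0,180):
        t=np.radians(a+k); X=np.array([0,0,-1.]); Y=np.array([np.cos(t),np.sin(t),0]); D=np.stack([X,Y,np.cross(X,Y)],1)
        rv=np.degrees((Rc.inv()*R.from_matrix(D)).as_rotvec()); sh=D.T@(np.array([x,y,z])-p); out.append((abs(rv[0]),rv,sh,M.T@(np.array([x,y,z])-p)))
    print("t %.2f tcp %s yaw %.1f q1 %.1f q6 %.1f w %.3f F %s"%(s["clock"],np.round(p,1),yaw,*np.degrees(s["joints"][[0,5]]),s["gripper_width"],np.round(s["force"],1)))
    for o in sorted(out,key=lambda o:o[0]): print("  turn",np.round(o[1],1),"shift after turn",np.round(o[2],1),"shift now",np.round(o[3],1))
E
python3 - <<'E'
from h import *
for cam in ["top","side"]:
    im,d=cams.read_camera(cam); c=cams.calibration(cam); W=cloud(d,c)
    red=(im[...,2]>110)&(im[...,1]<60)&(abs(W[...,2]-.034)<.006)
    n,l,s,_=cv2.connectedComponentsWithStats(red.astype(np.uint8))
    for i in range(1,n):
        if s[i,4]>40: print(cam,np.round(np.array(cv2.minEnclosingCircle((W[l==i][:,:2]*1000).astype(np.float32))[0])))
go(429,-163,160,-26)
E
```

```text
side [ 521. -116.]
side [ 336. -164.]
side [ 468. -278.]
t 1.30 tcp [ 245.6 -492.1  205.5] yaw -63.5 q1 -69.4 q6 -5.9 w 0.999 F [ 0.3  0.1 -0.5]
  turn [-37.5  -0.   -0. ] shift after turn [  45.5   20.6 -376.3] shift now [  45.5 -212.6 -311.1]
  turn [142.5  -0.    0. ] shift after turn [ 45.5 -20.6 376.3] shift now [  45.5 -212.6 -311.1]
```

{"name": "servo_tool", "arguments": {
  "moves": [
    [0,0,0,-9.5,0,0,0.8],
    [0,0,0,-9.5,0,0,0.8],
    [0,0,0,-9.5,0,0,0.8],
    [0,0,0,-9,0,0,0.8],
    [0,0.003,-0.054,0,0,0,0.8],
    [0,0.003,-0.054,0,0,0,0.8],
    [0,0.003,-0.054,0,0,0,0.8],
    [0,0.003,-0.054,0,0,0,0.8],
    [0,0.003,-0.054,0,0,0,0.8],
    [0,0.003,-0.054,0,0,0,0.8],
    [0,0.003,-0.052,0,0,0,0.8],
    [0,0,0,0,0,0,0.8]
  ],
  "newtons": 15
}}

```text
clock: 2.8
tcp_pos: [0.4273, -0.1505, 0.2056]
ee_rot: [1.523, 0.969, -1.518]
force: [0.1, -1.2, -0.7]
gripper_width: 0.796
```

```bash
python3 - <<'E'
from h import *
im,d=cams.read_camera("wrist"); c=cams.calibration("wrist"); cv2.imwrite("pics/w1.png",im)
W=cloud(d,c,True)
for n,z in [("relay",.106),("meter",.074),("contactor",.04)]:
    for s in cams.silhouettes(n,"wrist")[:2]:
        m=mask_main(s["pixels"]); t=m&(abs(W[...,2]-z)<.008)&(d>0)
        if t.sum()>8: print(n,s["conf"],s["bbox"],t.sum(),rect(W[t][:,:2]),"med z",np.median(W[t][:,2]))
go(429,-163,86,-26)
E
```

```text
relay 0.58 [276.6, 203.1, 302.7, 241.8] 741 [ 429.3 -163.5   21.1   28.4  -25.1] med z 0.10646767322439378
contactor 0.66 [256.8, 168.7, 316.9, 231.8] 935 [ 430.2 -159.3   55.9   56.3  -16.6] med z 0.04035745012099022
t 3.00 tcp [ 425.8 -154.3  205.4] yaw -25.3 q1 -27.1 q6 -1.8 w 0.799 F [-0.3  0.6  0.4]
  turn [ 0.7  0.  -0.2] shift after turn [119.4   6.7   6.4] shift now [119.4   6.2   6.5]
  turn [-179.3    0.3    0. ] shift after turn [119.4  -6.7  -6.4] shift now [119.4   6.2   6.5]
```

View pics/w1.png

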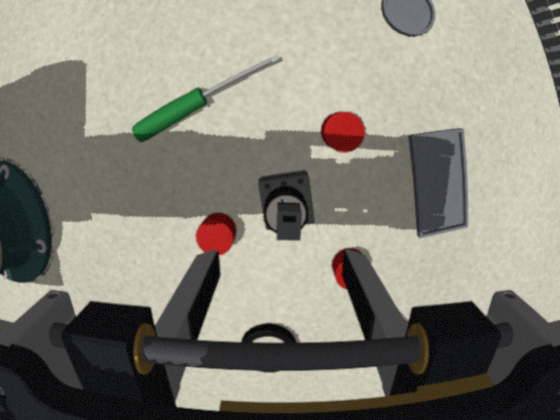

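{"name": "servo_tool", "arguments": {
  "moves": [
    [0,0.006,0.007,0.7,0,0,0.6],
    [0.03,0,0,0,0,0,0.6],
    [0.03,0,0,0,0,0,0.6],
    [0.03,0,0,0,0,0,0.6],
    [0.02,0,0,0,0,0,0.6],
    [0,0,0,0,0,0,0.6]
  ]
}}

```text
clock: 3.75
tcp_pos: [0.4271, -0.1743, 0.0929]
ee_rot: [1.547, 0.941, -1.545]
force: [-0.1, -0.9, 0.3]
gripper_width: 0.599
```

```bash
python3 -c "
from h import *
go(429.3,-163.5,86,-25)"
```

```text
t 3.75 tcp [ 427.1 -174.3   92.9] yaw -27.0 q1 -29.1 q6 -2.1 w 0.599 F [-0.1 -0.9  0.3]
  turn [-2.   0.2 -0.3] shift after turn [  6.9  -2.6 -10.8] shift now [  6.9  -3.  -10.7]
  turn [178.   -0.5  -0.3] shift after turn [ 6.9  2.6 10.8] shift now [  6.9  -3.  -10.7]
```

{"name": "servo_tool", "arguments": {
  "moves": [
    [0,-0.003,-0.011,-2,0,0,0.6],
    [0,0,0,0,0,0,0.6]
  ]
}}

```text
clock: 4.0
tcp_pos: [0.4303, -0.1643, 0.0947]
ee_rot: [1.523, 0.96, -1.519]
force: [0.0, -0.6, 0.0]
gripper_width: 0.6
```

```bash
python3 -c "
from h import *
go(429.3,-163.5,86,-25)"
```

```text
t 4.00 tcp [ 430.3 -164.3   94.7] yaw -25.1 q1 -27.8 q6 -2.8 w 0.600 F [ 0.  -0.6  0. ]
  turn [-0.1  0.2 -0.5] shift after turn [ 8.7 -1.3 -0.3] shift now [ 8.7 -1.4 -0.4]
  turn [179.9  -0.8  -0.3] shift after turn [8.7 1.3 0.3] shift now [ 8.7 -1.4 -0.4]
```

{"name": "servo_tool", "arguments": {
  "moves": [
    [0.009,-0.001,0,0,0,0,0.6],
    [0,0,0,0,0,0,0.5],
    [0,0,0,0,0,0,0.1],
    [0,0,0,0,0,0,0.1],
    [0,0,0,0,0,0,0.1],
    [0,0,0,0,0,0,0.1],
    [0,0,0,0,0,0,0.1]
  ]
}}

```text
clock: 4.88
tcp_pos: [0.4305, -0.1643, 0.087]
ee_rot: [1.523, 0.957, -1.517]
force: [-0.1, 0.4, -0.7]
gripper_width: 0.235
```

```bash
python3 -c "
from h import *
go(490.5,-409.5,150,18)"
```

```text
t 4.88 tcp [ 430.5 -164.3   87. ] yaw -25.0 q1 -27.8 q6 -2.8 w 0.235 F [-0.1  0.4 -0.7]
  turn [-43.    0.5  -0.6] shift after turn [-63.  -18.7 251.7] shift now [-60.3 158.8 197.1]
  turn [137.   -0.8  -0.6] shift after turn [ -63.    18.7 -251.7] shift now [-60.3 158.8 197.1]
```

{"name": "servo_tool", "arguments": {
  "moves": [
    [-0.02,0,0,0,0,0,0.1],
    [-0.04,0,0,0,0,0,0.1],
    [0,0,0,-10.6,0,0,0.1],
    [0,0,0,-10.6,0,0,0.1],
    [0,0,0,-10.6,0,0,0.1],
    [0,0,0,-10.6,0,0,0.1],
    [0,-0.004,0.045,0,0,0,0.1],
    [0,-0.004,0.045,0,0,0,0.1],
    [0,-0.004,0.045,0,0,0,0.1],
    [0,-0.004,0.045,0,0,0,0.1],
    [0,-0.003,0.045,0,0,0,0.1],
    [0,0,0.02,0,0,0,0.1]
  ]
}}

```text
clock: 6.38
tcp_pos: [0.4903, -0.4078, 0.1499]
ee_rot: [0.968, 1.332, -0.967]
force: [0.0, 0.2, 0.2]
gripper_width: 0.229
```

```bash
python3 -c "
from h import *
go(490.5,-409.5,100,18)"
```

```text
t 6.38 tcp [ 490.3 -407.8  149.9] yaw 18.4 q1 -44.9 q6 -63.3 w 0.229 F [0.  0.2 0.2]
  turn [ 0.4  0.5 -0.4] shift after turn [49.9 -0.4  1.7] shift now [49.9 -0.7  1.2]
  turn [-179.6    0.6    0.8] shift after turn [49.9  0.4 -1.7] shift now [49.9 -0.7  1.2]
```

{"name": "servo_tool", "arguments": {
  "moves": [
    [0,0,0,0,0,0,0.1],
    [0.03,0,0,0,0,0,0.1],
    [0.04,0,0,0,0,0,0.1],
    [0.03,0,0,0,0,0,0.1],
    [0.015,0,0,0,0,0,0.1],
    [0,0,0,0,0,0,0.1]
  ]
}}

```text
clock: 7.12
tcp_pos: [0.4915, -0.4053, 0.0325]
ee_rot: [0.968, 1.333, -0.965]
force: [-0.4, -0.1, 0.0]
gripper_width: 0.235
```

```bash
python3 -c "
from h import *
go(490.5,-409.5,17,18)"
```

```text
t 7.12 tcp [ 491.5 -405.3   32.5] yaw 18.5 q1 -44.7 q6 -63.3 w 0.235 F [-0.4 -0.1  0. ]
  turn [ 0.5  0.5 -0.5] shift after turn [15.5 -2.3  3.7] shift now [15.5 -2.4  3.5]
  turn [-179.5    0.7    0.7] shift after turn [15.5  2.3 -3.7] shift now [15.5 -2.4  3.5]
```

{"name": "servo_tool", "arguments": {
  "moves": [
    [0.005,-0.002,0.004,0,0,0,0.1],
    [0.006,0,0,0,0,0,0.1],
    [0.004,0,0,0,0,0,0.1],
    [0,0,0,0,0,0,0.1]
  ]
}}

```text
clock: 7.62
tcp_pos: [0.493, -0.4118, 0.0211]
ee_rot: [0.966, 1.326, -0.965]
force: [0.3, -0.2, -0.2]
gripper_width: 0.233
```

```bash
python3 -c "
from h import *
go(490.5,-409.5,17,18)"
```

```text
t 7.62 tcp [ 493.  -411.8   21.1] yaw 18.5 q1 -45.0 q6 -63.6 w 0.233 F [ 0.3 -0.2 -0.2]
  turn [ 0.5  0.8 -0.6] shift after turn [ 4.1 -1.7 -3. ] shift now [ 4.  -1.7 -3.1]
  turn [-179.5    1.     1.3] shift after turn [4.1 1.7 3. ] shift now [ 4.  -1.7 -3.1]
```

{"name": "servo_tool", "arguments": {
  "moves": [
    [0.004,-0.001,-0.002,0,0,0,0.1],
    [0,0,0,0,0,0,0.1],
    [0,0,0,0,0,0,0.35],
    [0,0,0,0,0,0,0.5],
    [0,0,0,0,0,0,0.6],
    [0,0,0,0,0,0,0.7],
    [-0.03,0,0,0,0,0,0.7],
    [-0.06,0,0,0,0,0,0.7],
    [-0.06,0,0,0,0,0,0.7],
    [0,0,0,0,0,0,0.7]
  ]
}}

```text
clock: 8.88
tcp_pos: [0.4888, -0.4083, 0.1705]
ee_rot: [0.966, 1.328, -0.965]
force: [-0.3, 0.3, -0.3]
gripper_width: 0.7
```

```bash
python3 - <<'E'
from h import *
for cam in ["top","side"]:
    im,d=cams.read_camera(cam); c=cams.calibration(cam); W=cloud(d,c)
    cv2.imwrite(f"pics/{cam}1.png",im)
    for n,z in [("relay",.036),("meter",.074),("contactor",.04)]:
        for s in cams.silhouettes(n,cam)[:4]:
            m=mask_main(s["pixels"]); t=m&(abs(W[...,2]-z)<.008)&(d>0)
            if t.sum()>30: print(cam,n,s["conf"],s["bbox"],t.sum(),rect(W[t][:,:2]),"med z",np.median(W[t][:,2]))
go(429,-158,120,-17)
E
```

```text
top relay 0.43 [442.4, 206.0, 457.3, 217.2] 111 [ 488.8 -408.6   21.7   28.    18.6] med z 0.03530285412820783
top meter 0.84 [337.9, 222.0, 361.7, 246.0] 308 [ 426.1 -159.2   43.2   43.3   46.2] med z 0.07372535897695504
top contactor 0.62 [331.0, 219.9, 359.1, 246.9] 181 [ 428.1 -157.9   54.1   55.8  -16.6] med z 0.03941156592768377
top contactor 0.25 [445.0, 203.0, 457.6, 218.4] 103 [ 488.9 -408.7   21.6   27.8   19.3] med z 0.035677290276771925
side relay 0.45 [288.6, 347.8, 303.9, 364.1] 102 [ 490.6 -411.7   21.6   26.9   23.8] med z 0.03574131805461846
side meter 0.57 [246.7, 255.6, 269.2, 274.5] 223 [ 429.2 -162.5   44.1   44.6   86. ] med z 0.07390023303143244
side contactor 0.7 [247.2, 263.2, 275.2, 279.3] 120 [ 435.3 -176.8   39.4   71.8  -71.1] med z 0.038912568718743074
t 9.28 tcp [ 485.8 -405.4  160.8] yaw 18.5 q1 -45.1 q6 -63.6 w 0.701 F [0.5 0.1 0.5]
  turn [35.5 -0.2 -0.1] shift after turn [  40.8 -126.6 -220. ] shift now [  41.4   24.6 -252.5]
  turn [-144.5    0.2   -0.2] shift after turn [ 40.8 126.6 220. ] shift now [  41.4   24.6 -252.5]
```

```bash
python3 - <<'E'
from h import *
go(427.6,-161,120,18.5)
E
```

```text
t 9.28 tcp [ 485.8 -405.4  160.8] yaw 18.5 q1 -45.1 q6 -63.6 w 0.701 F [0.5 0.1 0.5]
  turn [ 0.  -0.1 -0.2] shift after turn [  40.8   22.4 -250.2] shift now [  41.4   22.3 -250.1]
  turn [-180.     0.3   -0.2] shift after turn [ 40.8 -22.4 250.2] shift now [  41.4   22.3 -250.1]
```

{"name": "servo_tool", "arguments": {
  "moves": [
    [0,0.004,-0.045,0,0,0,0.75],
    [0,0.004,-0.045,0,0,0,0.75],
    [0,0.004,-0.045,0,0,0,0.75],
    [0,0.004,-0.045,0,0,0,0.75],
    [0,0.004,-0.04,0,0,0,0.75],
    [0.015,0.002,-0.02,0,0,0,0.75],
    [0.025,0,0,0,0,0,0.75],
    [0.0,0,0,0,0,0,0.75],
    [0,0,0,0,0,0,0.75]
  ]
}}

```text
clock: 10.4
tcp_pos: [0.4264, -0.1619, 0.1145]
ee_rot: [0.974, 1.355, -0.966]
force: [-0.2, 0.1, -0.2]
gripper_width: 0.749
```

```bash
python3 - <<'E'
from h import *
go(427.6,-161,53,18.5)
E
```

```text
t 10.40 tcp [ 426.4 -161.9  114.5] yaw 18.5 q1 -28.2 q6 -46.7 w 0.749 F [-0.2  0.1 -0.2]
  turn [-0.  -0.6  0.1] shift after turn [61.5  1.5 -0.5] shift now [61.5  1.6  0.2]
  turn [180.    0.2   1. ] shift after turn [61.5 -1.5  0.5] shift now [61.5  1.6  0.2]
```

{"name": "servo_tool", "arguments": {
  "moves": [
    [0.02,0.002,0,0,0,0,0.75],
    [0.025,0,0,0,0,0,0.75],
    [0.012,0,0,0,0,0,0.75],
    [0.003,0,0,0,0,0,0.75],
    [0,0,0,0,0,0,0.75]
  ]
}}

```text
clock: 11.02
tcp_pos: [0.4317, -0.1641, 0.058]
ee_rot: [0.976, 1.345, -0.965]
force: [0.3, -1.0, 0.4]
gripper_width: 0.747
```

```bash
python3 - <<'E'
from h import *
go(427.6,-161,53,18.5)
E
```

```text
t 11.03 tcp [ 431.7 -164.1   58. ] yaw 18.3 q1 -28.1 q6 -46.5 w 0.747 F [ 0.3 -1.   0.4]
  turn [-0.2 -0.3 -0.2] shift after turn [ 5.  -3.  -4.2] shift now [ 5.  -3.  -4.2]
  turn [179.8  -0.4   0.4] shift after turn [5.  3.  4.2] shift now [ 5.  -3.  -4.2]
```

{"name": "servo_tool", "arguments": {
  "moves": [
    [0.004,-0.002,-0.003,0,0,0,0.75],
    [0,0,0,0,0,0,0.7],
    [0,0,0,0,0,0,0.4],
    [0,0,0,0,0,0,0.4],
    [0,0,0,0,0,0,0.35],
    [0,0,0,0,0,0,0.35],
    [0,0,0,0,0,0,0.35]
  ],
  "newtons": 20
}}

```text
clock: 11.9
tcp_pos: [0.43, -0.1623, 0.0559]
ee_rot: [0.975, 1.341, -0.964]
force: [-0.1, 0.1, 0.1]
gripper_width: 0.486
```

```bash
python3 - <<'E'
from h import *
go(665,-7,110,18.5)
E
```

```text
t 11.90 tcp [ 430.  -162.3   55.9] yaw 18.3 q1 -28.0 q6 -46.4 w 0.486 F [-0.1  0.1  0.1]
  turn [-0.2 -0.1 -0.4] shift after turn [-54.1 272.1 -72.7] shift now [-52.  272.3 -73.6]
  turn [179.8  -0.6   0.2] shift after turn [ -54.1 -272.1   72.7] shift now [-52.  272.3 -73.6]
```

{"name": "servo_tool", "arguments": {
  "moves": [
    [-0.015,0,0,0,0,0,0.35],
    [-0.035,0,0,0,0,0,0.35],
    [0,0.02,-0.005,0,0,0,0.35],
    [0,0.04,-0.01,0,0,0,0.35],
    [0,0.045,-0.012,0,0,0,0.35],
    [0,0.045,-0.012,0,0,0,0.35],
    [0,0.045,-0.012,0,0,0,0.35],
    [0,0.04,-0.012,0,0,0,0.35],
    [0,0.025,-0.007,0,0,0,0.35],
    [0,0.01,-0.003,0,0,0,0.35],
    [0,0,0,0,0,0,0.35]
  ]
}}

```text
clock: 13.28
tcp_pos: [0.6722, -0.0052, 0.1192]
ee_rot: [0.977, 1.332, -0.964]
force: [-0.4, 0.8, -1.4]
gripper_width: 0.482
```

```bash
python3 - <<'E'
from h import *
go(665,-7,20,18.5)
E
```

```text
t 13.28 tcp [672.2  -5.2 119.2] yaw 18.2 q1 -5.3 q6 -23.5 w 0.482 F [-0.4  0.8 -1.4]
  turn [-0.3  0.2 -0.7] shift after turn [99.2 -7.4 -0.6] shift now [99.1 -8.7 -0.9]
  turn [179.7  -1.1  -0.3] shift after turn [99.2  7.4  0.6] shift now [99.1 -8.7 -0.9]
```

{"name": "servo_tool", "arguments": {
  "moves": [
    [0.01,-0.008,-0.001,0,0,-0.7,0.35],
    [0.03,0,0,0,0,0,0.35],
    [0.03,0,0,0,0,0,0.35],
    [0.015,0,0,0,0,0,0.35],
    [0.0,0,0,0,0,0,0.35],
    [0,0,0,0,0,0,0.35]
  ]
}}

```text
clock: 14.02
tcp_pos: [0.6595, -0.0116, 0.0331]
ee_rot: [0.971, 1.338, -0.98]
force: [0.2, 0.0, -0.9]
gripper_width: 0.481
```

```bash
python3 - <<'E'
from h import *
go(665,-7,20,18.5)
E
```

```text
t 14.03 tcp [659.5 -11.6  33.1] yaw 17.9 q1 -5.8 q6 -23.6 w 0.481 F [ 0.2  0.  -0.9]
  turn [-0.6  0.3  0.2] shift after turn [13.1  6.7 -2.6] shift now [13.1  6.7 -2.8]
  turn [179.4   0.2  -0.5] shift after turn [13.1 -6.7  2.6] shift now [13.1  6.7 -2.8]
```

{"name": "servo_tool", "arguments": {
  "moves": [
    [0.007,0.006,-0.003,0,0,0,0.35],
    [0,0,0,0,0,0,0.35],
    [0.003,0,0,0,0,0,0.35],
    [0,0,0,0,0,0,0.35]
  ]
}}

```text
clock: 14.52
tcp_pos: [0.6666, -0.0066, 0.0256]
ee_rot: [0.973, 1.334, -0.977]
force: [-0.2, 0.2, -1.1]
gripper_width: 0.479
```

```bash
python3 - <<'E'
from h import *
go(665,-7,20,18.5)
E
```

```text
t 14.53 tcp [666.6  -6.6  25.6] yaw 17.9 q1 -5.3 q6 -23.1 w 0.479 F [-0.2  0.2 -1.1]
  turn [-0.6  0.4 -0.1] shift after turn [ 5.6 -1.6 -0.1] shift now [ 5.6 -1.6 -0.2]
  turn [179.4  -0.2  -0.6] shift after turn [5.6 1.6 0.1] shift now [ 5.6 -1.6 -0.2]
```

{"name": "servo_tool", "arguments": {
  "moves": [
    [0.003,-0.001,0,0,0,0,0.35],
    [0.003,0,0,0,0,0,0.35],
    [0,0,0,0,0,0,0.35]
  ]
}}

```text
clock: 14.9
tcp_pos: [0.6659, -0.0072, 0.0201]
ee_rot: [0.973, 1.333, -0.976]
force: [-0.4, 0.5, 0.1]
gripper_width: 0.485
```

```bash
python3 - <<'E'
from h import *
go(665,-7,20,18.5)
E
```

```text
t 14.90 tcp [665.9  -7.2  20.1] yaw 17.9 q1 -5.3 q6 -23.2 w 0.485 F [-0.4  0.5  0.1]
  turn [-0.6  0.4 -0.2] shift after turn [ 0.1 -0.8 -0.5] shift now [ 0.1 -0.8 -0.4]
  turn [179.4  -0.3  -0.7] shift after turn [0.1 0.8 0.5] shift now [ 0.1 -0.8 -0.4]
```

{"name": "servo_tool", "arguments": {
  "moves": [
    [0,0,0,0,0,0,0.55],
    [0,0,0,0,0,0,0.65],
    [0,0,0,0,0,0,0.75],
    [0,0,0,0,0,0,0.75],
    [-0.02,0,0,0,0,0,0.75],
    [-0.05,0,0,0,0,0,0.75],
    [-0.03,0,0,0,0,0,0.75],
    [0,0,0,8.9,0,0,0.77],
    [0,0,0,8.9,0,0,0.77],
    [0,0,0,8.9,0,0,0.77],
    [0,0,0,8.9,0,0,0.77],
    [0,0,0,0,0,0,0.77]
  ]
}}

```text
clock: 16.4
tcp_pos: [0.6688, -0.0067, 0.1377]
ee_rot: [1.453, 1.016, -1.43]
force: [0.0, -0.0, 0.5]
gripper_width: 0.773
```

```bash
python3 - <<'E'
from h import *
for cam in ["side","wrist","top"]:
    im,d=cams.read_camera(cam); c=cams.calibration(cam); W=cloud(d,c,cam=="wrist")
    for n,z in [("meter",.038),("contactor",.04)]:
        for s in cams.silhouettes(n,cam)[:5]:
            m=mask_main(s["pixels"]); t=m&(abs(W[...,2]-z)<.008)&(d>0)
            if t.sum()>30: print(cam,n,s["conf"],s["bbox"],t.sum(),rect(W[t][:,:2]),"med z",np.median(W[t][:,2]))
go(430,-159,110,-17)
E
```

```text
side meter 0.76 [269.0, 296.6, 289.1, 320.2] 217 [ 467.7 -277.2   43.4   44.6   10.7] med z 0.03419634173870459
side meter 0.73 [214.8, 263.2, 233.5, 288.2] 197 [ 336.5 -164.4   44.1   44.6   65.4] med z 0.03436950927381786
side meter 0.69 [283.9, 246.0, 303.5, 265.4] 178 [ 521.  -115.7   44.2   44.3   49.8] med z 0.03418603592497259
side meter 0.66 [325.6, 211.6, 341.4, 230.4] 160 [664.9  -7.7  40.3  51.4 -12.5] med z 0.037940980401742874
side contactor 0.77 [250.0, 258.9, 276.4, 283.0] 377 [ 431.9 -160.9   56.4   60.   -16.2] med z 0.039974001880493555
wrist meter 0.88 [248.5, 181.2, 298.6, 236.5] 1949 [664.   -3.6  43.5  44.1 -10.1] med z 0.03838200149330424
top meter 0.91 [384.1, 208.6, 402.7, 230.6] 279 [ 4.651e+02 -2.747e+02  4.360e+01  4.380e+01  3.000e-01] med z 0.033851017250303976
top meter 0.91 [336.9, 264.1, 359.0, 281.6] 285 [ 334.2 -161.8   43.1   44.2  -61.6] med z 0.03436551661924954
top meter 0.61 [317.6, 184.9, 337.8, 207.6] 269 [ 519.2 -112.6   43.4   44.4  -89.7] med z 0.03347148217459903
top contactor 0.74 [333.2, 219.8, 359.5, 249.1] 570 [ 429.  -158.5   56.6   56.6   73.5] med z 0.03935511820294629
t 16.85 tcp [668.2  -6.7 135.6] yaw -18.8 q1 -5.3 q6 13.5 w 0.770 F [-0.6  0.5 -0.7]
  turn [-1.8  0.1 -1.1] shift after turn [  25.6 -183.3  215.3] shift now [  22.3 -176.9  221. ]
  turn [ 1.782e+02 -1.800e+00 -1.000e-01] shift after turn [  25.6  183.3 -215.3] shift now [  22.3 -176.9  221. ]
```

{"name": "servo_tool", "arguments": {
  "moves": [
    [0,0,0,-1.8,0,-1,0.77],
    [0,-0.025,0.03,0,0,0,0.77],
    [0,-0.03,0.035,0,0,0,0.77],
    [0,-0.03,0.035,0,0,0,0.77],
    [0,-0.03,0.035,0,0,0,0.77],
    [0,-0.025,0.03,0,0,0,0.77],
    [0,-0.02,0.025,0,0,0,0.77],
    [0.01,-0.01,0.01,0,0,0,0.77],
    [0.01,0,0,0,0,0,0.77],
    [0,0,0,0,0,0,0.77],
    [0,0,0,0,0,0,0.77]
  ]
}}

```text
clock: 18.23
tcp_pos: [0.444, -0.1526, 0.1127]
ee_rot: [1.413, 1.064, -1.417]
force: [0.7, -0.2, -0.4]
gripper_width: 0.77
```

```bash
python3 - <<'E'
from h import *
go(430.3,-159.5,13,-16.5)
E
```

```text
t 18.23 tcp [ 444.  -152.6  112.7] yaw -16.2 q1 -25.9 q6 -9.6 w 0.770 F [ 0.7 -0.2 -0.4]
  turn [0.3 0.  0.2] shift after turn [ 99.7 -11.1  10.5] shift now [ 99.7 -10.9  10.5]
  turn [-179.7   -0.3    0. ] shift after turn [ 99.7  11.1 -10.5] shift now [ 99.7 -10.9  10.5]
```

{"name": "servo_tool", "arguments": {
  "moves": [
    [0,-0.011,0.01,0,0,0,0.77],
    [0.02,0,0,0,0,0,0.77],
    [0.02,0,0,0,0,0,0.77],
    [0.01,0,0,0,0,0,0.77],
    [0,0,0,0,0,0,0.77]
  ]
}}

```text
clock: 18.85
tcp_pos: [0.4302, -0.1599, 0.063]
ee_rot: [1.411, 1.063, -1.414]
force: [-0.2, -0.5, -0.6]
gripper_width: 0.769
```

```bash
python3 - <<'E'
from h import *
go(430.3,-159.5,13,-16.5)
E
```

```text
t 18.85 tcp [ 430.2 -159.9   63. ] yaw -16.0 q1 -27.4 q6 -11.3 w 0.769 F [-0.2 -0.5 -0.6]
  turn [0.5 0.1 0. ] shift after turn [50.  -0.  -0.4] shift now [49.9 -0.  -0.5]
  turn [-1.795e+02 -1.000e-01  1.000e-01] shift after turn [50.   0.   0.4] shift now [49.9 -0.  -0.5]
```

{"name": "servo_tool", "arguments": {
  "moves": [
    [0.015,0,0,0,0,0,0.77],
    [0.02,0,0,0,0,0,0.77],
    [0.01,0,0,0,0,0,0.77],
    [0.003,0,0,0,0,0,0.77],
    [0,0,0,0,0,0,0.77]
  ],
  "newtons": 35
}}

```text
clock: 19.48
tcp_pos: [0.4317, -0.1609, 0.0146]
ee_rot: [1.411, 1.059, -1.411]
force: [-0.5, 0.7, 1.4]
gripper_width: 0.774
```

```bash
python3 - <<'E'
from h import *
go(430.3,-159.5,13,-16.5)
E
```

```text
t 19.48 tcp [ 431.7 -160.9   14.6] yaw -16.0 q1 -27.4 q6 -11.4 w 0.774 F [-0.5  0.7  1.4]
  turn [ 0.5  0.1 -0.2] shift after turn [ 1.6 -1.8 -1. ] shift now [ 1.6 -1.7 -1. ]
  turn [-179.5    0.3    0.2] shift after turn [1.6 1.8 1. ] shift now [ 1.6 -1.7 -1. ]
```

{"name": "servo_tool", "arguments": {
  "moves": [
    [0,-0.001,-0.001,0,0,0,0.77],
    [0,0,0,0,0,0,0.6],
    [0,0,0,0,0,0,0.45],
    [0,0,0,0,0,0,0.45],
    [0,0,0,0,0,0,0.45],
    [0,0,0,0,0,0,0.45]
  ]
}}

```text
clock: 20.23
tcp_pos: [0.4319, -0.1601, 0.016]
ee_rot: [1.412, 1.057, -1.409]
force: [0.4, 0.5, 0.8]
gripper_width: 0.594
```

```bash
python3 - <<'E'
from h import *
go(515,417,110,-6.5)
E
```

```text
t 20.23 tcp [ 431.9 -160.1   16. ] yaw -16.0 q1 -27.3 q6 -11.3 w 0.594 F [0.4 0.5 0.8]
  turn [-9.5  0.2 -0.3] shift after turn [ -94.    17.2 -582.8] shift now [ -96.3  -78.7 -577.3]
  turn [170.5  -0.5  -0.3] shift after turn [-94.  -17.2 582.8] shift now [ -96.3  -78.7 -577.3]
```

{"name": "servo_tool", "arguments": {
  "moves": [
    [-0.01,0,0,0,0,0,0.45],
    [-0.03,0,0,0,0,0,0.45],
    [-0.04,0,0,0,0,0,0.45],
    [-0.03,0,0,-4.7,0,0,0.45],
    [0,0,0,-4.7,0,0,0.45],
    [0,0,-0.02,0,0,0,0.45],
    [0,0.001,-0.035,0,0,0,0.45],
    [0,0.001,-0.05,0,0,0,0.45],
    [0,0.001,-0.05,0,0,0,0.45],
    [0,0.001,-0.05,0,0,0,0.45],
    [0,0.001,-0.05,0,0,0,0.45],
    [0,0.001,-0.05,0,0,0,0.45]
  ]
}}

```text
clock: 21.72
tcp_pos: [0.4709, 0.149, 0.1318]
ee_rot: [1.295, 1.144, -1.294]
force: [0.2, -1.1, -2.2]
gripper_width: 0.591
```

```bash
python3 - <<'E'
from h import *
go(515,417,130,-6.5)
E
```

```text
t 21.73 tcp [470.9 149.  131.8] yaw -6.8 q1 11.2 q6 18.0 w 0.591 F [ 0.2 -1.1 -2.2]
  turn [-0.3  0.2 -0.3] shift after turn [   1.8   13.4 -271.2] shift now [   0.8   12.  -271.3]
  turn [179.7  -0.5  -0.4] shift after turn [  1.8 -13.4 271.2] shift now [   0.8   12.  -271.3]
```

{"name": "servo_tool", "arguments": {
  "moves": [
    [0,0.003,-0.05,0,0,0,0.45],
    [0,0.003,-0.05,0,0,0,0.45],
    [0,0.003,-0.05,0,0,0,0.45],
    [0,0.003,-0.04,0,0,0,0.45],
    [0,0,-0.03,0,0,0,0.45],
    [0,0,-0.015,0,0,0,0.45],
    [0,0,-0.005,0,0,0,0.45],
    [0,0,0,0,0,0,0.45],
    [0,0,0,0,0,0,0.45]
  ]
}}

```text
clock: 22.85
tcp_pos: [0.5098, 0.3945, 0.1306]
ee_rot: [1.288, 1.144, -1.295]
force: [-0.3, -0.0, -1.8]
gripper_width: 0.595
```

```bash
python3 - <<'E'
from h import *
go(515,417,20,-6.5)
E
```

```text
t 22.85 tcp [509.8 394.5 130.6] yaw -6.6 q1 33.0 q6 39.6 w 0.595 F [-0.3 -0.  -1.8]
  turn [-0.1  0.5 -0.2] shift after turn [110.6   2.6 -22.9] shift now [110.5   2.2 -23.9]
  turn [179.9  -0.3  -0.8] shift after turn [110.6  -2.6  22.9] shift now [110.5   2.2 -23.9]
```

{"name": "servo_tool", "arguments": {
  "moves": [
    [0,0.002,-0.023,0,0.4,0,0.45],
    [0.02,0,0,0,0,0,0.45],
    [0.03,0,0,0,0,0,0.45],
    [0.02,0,0,0,0,0,0.45],
    [0.008,0,0,0,0,0,0.45],
    [0,0,0,0,0,0,0.45]
  ]
}}

```text
clock: 23.6
tcp_pos: [0.5143, 0.409, 0.0471]
ee_rot: [1.292, 1.143, -1.301]
force: [0.8, -0.3, -1.5]
gripper_width: 0.595
```

```bash
python3 - <<'E'
from h import *
go(515,417,20,-6.5)
E
```

```text
t 23.60 tcp [514.3 409.   47.1] yaw -6.9 q1 33.8 q6 40.8 w 0.595 F [ 0.8 -0.3 -1.5]
  turn [-0.4  0.5 -0.1] shift after turn [27.1 -0.2 -8. ] shift now [27.1 -0.3 -8.2]
  turn [ 1.796e+02 -1.000e-01 -7.000e-01] shift after turn [27.1  0.2  8. ] shift now [27.1 -0.3 -8.2]
```

{"name": "servo_tool", "arguments": {
  "moves": [
    [0.005,0,-0.008,0,0.5,0,0.45],
    [0.008,0,0,0,0,0,0.45],
    [0.006,0,0,0,0,0,0.45],
    [0,0,0,0,0,0,0.45]
  ]
}}

```text
clock: 24.1
tcp_pos: [0.5165, 0.418, 0.0292]
ee_rot: [1.302, 1.149, -1.293]
force: [0.3, 0.4, -3.2]
gripper_width: 0.595
```

```bash
python3 - <<'E'
from h import *
go(515,417,20,-6.5)
E
```

```text
t 24.10 tcp [516.5 418.   29.2] yaw -7.0 q1 34.1 q6 41.0 w 0.595 F [ 0.3  0.4 -3.2]
  turn [-0.4 -0.2 -0.2] shift after turn [ 9.2 -1.4  1.2] shift now [ 9.2 -1.4  1.2]
  turn [179.5  -0.4   0.3] shift after turn [ 9.2  1.4 -1.2] shift now [ 9.2 -1.4  1.2]
```

{"name": "servo_tool", "arguments": {
  "moves": [
    [0.004,-0.001,0.001,0,0,0,0.45],
    [0.004,0,0,0,0,0,0.45],
    [0.002,0,0,0,0,0,0.45],
    [0,0,0,0,0,0,0.45]
  ]
}}

```text
clock: 24.6
tcp_pos: [0.516, 0.4176, 0.0203]
ee_rot: [1.304, 1.148, -1.291]
force: [0.1, 0.2, -2.6]
gripper_width: 0.594
```

```bash
python3 - <<'E'
from h import *
go(515,417,20,-6.5)
E
```

```text
t 24.60 tcp [516.  417.6  20.3] yaw -6.9 q1 34.1 q6 41.0 w 0.594 F [ 0.1  0.2 -2.6]
  turn [-0.4 -0.3 -0.3] shift after turn [ 0.3 -0.9  0.7] shift now [ 0.3 -0.9  0.7]
  turn [179.6  -0.5   0.4] shift after turn [ 0.3  0.9 -0.7] shift now [ 0.3 -0.9  0.7]
```

{"name": "servo_tool", "arguments": {
  "moves": [
    [0.0015,0,0,0,0,0,0.45],
    [0.0015,0,0,0,0,0,0.45],
    [0,0,0,0,0,0,0.45]
  ]
}}

```text
clock: 24.98
tcp_pos: [0.5162, 0.4178, 0.0203]
ee_rot: [1.305, 1.148, -1.29]
force: [-0.6, 0.8, -2.3]
gripper_width: 0.597
```

{"name": "servo_tool", "arguments": {
  "moves": [
    [0.003,0,0,0,0,0,0.45],
    [0.001,0,0,0,0,0,0.45]
  ]
}}

```text
clock: 25.22
tcp_pos: [0.5163, 0.418, 0.0201]
ee_rot: [1.306, 1.148, -1.289]
force: [-1.8, -1.8, 1.2]
gripper_width: 0.589
```

{"name": "servo_tool", "arguments": {
  "moves": [
    [0,0,0,0,0,0,0.65],
    [0,0,0,0,0,0,0.75],
    [0,0,0,0,0,0,0.75],
    [0,0,0,0,0,0,0.75],
    [-0.02,0,0,0,0,0,0.7],
    [-0.05,0,0,0,0,0,0.7],
    [-0.05,0,0,0,0,0,0.7],
    [0,0,0,0,0,0,0.6],
    [0,0,0,0,0,0,0.6]
  ]
}}

```text
clock: 26.35
tcp_pos: [0.5164, 0.4181, 0.1466]
ee_rot: [1.311, 1.148, -1.284]
force: [-0.1, 0.5, -0.7]
gripper_width: 0.607
```

```bash
python3 - <<'E'
from h import *
for cam in ["side","wrist","top"]:
    im,d=cams.read_camera(cam); c=cams.calibration(cam); W=cloud(d,c,cam=="wrist")
    for n,z in [("contactor",.044),("terminal",.074)]:
        for s in cams.silhouettes(n,cam)[:3]:
            m=mask_main(s["pixels"]); t=m&(abs(W[...,2]-z)<.008)&(d>0)
            if t.sum()>30: print(cam,n,s["conf"],s["bbox"],t.sum(),rect(W[t][:,:2]),"med z",np.median(W[t][:,2]))
go(431,188.5,110,-7)
E
```

```text
side contactor 0.57 [259.9, 122.5, 276.2, 138.5] 167 [516.7 416.1  50.5  59.4 -11.6] med z 0.04365402721822072
side terminal 0.6 [243.9, 163.5, 256.8, 181.7] 99 [432.7 187.   18.7  61.1  -4.7] med z 0.0731453042838193
wrist contactor 0.69 [249.4, 176.4, 312.3, 244.1] 3655 [515.9 420.   55.4  56.   -7.3] med z 0.043921017552643514
wrist terminal 0.66 [222.4, 381.9, 242.0, 400.9] 105 [434.8 219.3   5.6  22.3  76.4] med z 0.07059698212864492
top contactor 0.89 [93.4, 180.9, 121.9, 207.2] 551 [514.4 418.8  56.   58.6  -7.3] med z 0.043009492187382294
top terminal 0.73 [183.5, 221.3, 209.7, 235.3] 247 [429.8 189.   22.2  59.8  -6.6] med z 0.07354278223469035
t 26.80 tcp [516.2 417.9 145.4] yaw -6.9 q1 34.1 q6 41.0 w 0.598 F [-1.2 -0.7 -0.2]
  turn [ 0.1 -0.5 -0.6] shift after turn [ 35.4 -56.6 238.1] shift now [ 32.7 -57.2 238.4]
  turn [-179.9    0.9   -0.8] shift after turn [  35.4   56.6 -238.1] shift now [ 32.7 -57.2 238.4]
```

{"name": "servo_tool", "arguments": {
  "moves": [
    [0,-0.008,0.025,0,-0.5,-0.6,0.6],
    [0,-0.01,0.045,0,0,0,0.6],
    [0,-0.01,0.045,0,0,0,0.6],
    [0,-0.01,0.045,0,0,0,0.6],
    [0.01,-0.01,0.04,0,0,0,0.6],
    [0.01,-0.006,0.025,0,0,0,0.6],
    [0.01,-0.002,0.01,0,0,0,0.6],
    [0,0,0,0,0,0,0.6],
    [0,0,0,0,0,0,0.6]
  ]
}}

```text
clock: 27.92
tcp_pos: [0.4301, 0.1861, 0.1123]
ee_rot: [1.297, 1.15, -1.297]
force: [0.6, 0.0, -0.7]
gripper_width: 0.6
```

```bash
python3 - <<'E'
from h import *
go(431,188.5,53,-6.5)
E
```

```text
t 27.93 tcp [430.1 186.1 112.3] yaw -6.9 q1 16.5 q6 23.3 w 0.600 F [ 0.6  0.  -0.7]
  turn [-0.4  0.   0. ] shift after turn [59.3  0.6 -2.5] shift now [59.3  0.6 -2.5]
  turn [179.6   0.   -0. ] shift after turn [59.3 -0.6  2.5] shift now [59.3  0.6 -2.5]
```

{"name": "servo_tool", "arguments": {
  "moves": [
    [0.02,0.001,-0.002,0,0,0,0.6],
    [0.025,0,0,0,0,0,0.6],
    [0.01,0,0,0,0,0,0.6],
    [0.003,0,0,0,0,0,0.6],
    [0,0,0,0,0,0,0.6]
  ],
  "newtons": 20
}}

```text
clock: 28.55
tcp_pos: [0.4351, 0.1923, 0.0558]
ee_rot: [1.298, 1.151, -1.288]
force: [0.1, 1.0, 0.6]
gripper_width: 0.603
```

```bash
python3 - <<'E'
from h import *
go(431,188.5,53,-6.5)
E
```

```text
t 28.55 tcp [435.1 192.3  55.8] yaw -6.6 q1 17.0 q6 23.6 w 0.603 F [0.1 1.  0.6]
  turn [-0.1 -0.2 -0.3] shift after turn [ 2.8 -3.7  4.2] shift now [ 2.8 -3.7  4.3]
  turn [179.9  -0.4   0.3] shift after turn [ 2.8  3.7 -4.2] shift now [ 2.8 -3.7  4.3]
```

{"name": "servo_tool", "arguments": {
  "moves": [
    [0.001,-0.004,0.004,0,0,0,0.6],
    [0,0,0,0,0,0,0.55],
    [0,0,0,0,0,0,0.3],
    [0,0,0,0,0,0,0.1],
    [0,0,0,0,0,0,0.1],
    [0,0,0,0,0,0,0.1],
    [0,0,0,0,0,0,0.1]
  ]
}}

```text
clock: 29.42
tcp_pos: [0.4319, 0.1889, 0.0572]
ee_rot: [1.302, 1.149, -1.285]
force: [0.8, 0.0, -0.2]
gripper_width: 0.232
```

```bash
python3 - <<'E'
from h import *
go(615.5,224.5,110,6.5)
E
```

```text
t 29.43 tcp [431.9 188.9  57.2] yaw -6.6 q1 16.7 q6 23.3 w 0.232 F [ 0.8  0.  -0.2]
  turn [-13.1  -0.2  -0.5] shift after turn [-52.8 186.4 -14.5] shift now [-51.  178.7 -56.8]
  turn [166.9  -0.8   0.4] shift after turn [ -52.8 -186.4   14.5] shift now [-51.  178.7 -56.8]
```

{"name": "servo_tool", "arguments": {
  "moves": [
    [-0.015,0,0,0,0,0,0.1],
    [-0.035,0,0,0,0,0,0.1],
    [0,0,0,-6.5,0,0,0.1],
    [0,0,0,-6.5,0,0,0.1],
    [0,0.02,-0.002,0,0,0,0.1],
    [0,0.04,-0.003,0,0,0,0.1],
    [0,0.045,-0.003,0,0,0,0.1],
    [0,0.04,-0.003,0,0,0,0.1],
    [0,0.025,-0.003,0,0,0,0.1],
    [0,0.01,0,0,0,0,0.1],
    [0,0,0,0,0,0,0.1],
    [0,0,0,0,0,0,0.1]
  ]
}}

```text
clock: 30.92
tcp_pos: [0.6145, 0.2257, 0.1213]
ee_rot: [1.133, 1.255, -1.105]
force: [0.8, 0.2, -0.2]
gripper_width: 0.235
```

```bash
python3 - <<'E'
from h import *
go(615.5,224.5,21,6.5)
E
```

```text
t 30.93 tcp [614.5 225.7 121.3] yaw 6.9 q1 15.2 q6 8.3 w 0.235 F [ 0.8  0.2 -0.2]
  turn [ 0.4 -0.3 -1. ] shift after turn [100.3   0.9   1.3] shift now [100.3  -0.9   1.7]
  turn [-179.6    1.6   -0.4] shift after turn [100.3  -0.9  -1.3] shift now [100.3  -0.9   1.7]
```

{"name": "servo_tool", "arguments": {
  "moves": [
    [0.01,0.0,0.001,0,-0.3,-1,0.1],
    [0.03,0,0,0,0,0,0.1],
    [0.03,0,0,0,0,0,0.1],
    [0.01,0,0,0,0,0,0.1],
    [0,0,0,0,0,0,0.1],
    [0,0,0,0,0,0,0.1]
  ]
}}

```text
clock: 31.68
tcp_pos: [0.6126, 0.2245, 0.0405]
ee_rot: [1.118, 1.263, -1.121]
force: [-0.0, 0.2, 0.1]
gripper_width: 0.232
```

```bash
python3 - <<'E'
from h import *
go(615.5,224.5,21,6.5)
E
```

```text
t 31.68 tcp [612.6 224.5  40.5] yaw 6.9 q1 15.2 q6 8.3 w 0.232 F [-0.   0.2  0.1]
  turn [0.4 0.1 0.1] shift after turn [19.5  2.8  0.3] shift now [19.5  2.9  0.3]
  turn [-1.796e+02 -1.000e-01  1.000e-01] shift after turn [19.5 -2.8 -0.3] shift now [19.5  2.9  0.3]
```

{"name": "servo_tool", "arguments": {
  "moves": [
    [0.007,0.003,0,0,0,0,0.1],
    [0.006,0,0,0,0,0,0.1],
    [0.003,0,0,0,0,0,0.1],
    [0.001,0,0,0,0,0,0.1]
  ]
}}

```text
clock: 32.17
tcp_pos: [0.6176, 0.2253, 0.0253]
ee_rot: [1.121, 1.261, -1.117]
force: [-0.7, -0.1, -0.4]
gripper_width: 0.233
```

```bash
python3 - <<'E'
from h import *
go(615.5,224.5,21,6.5)
E
```

```text
t 32.17 tcp [617.6 225.3  25.3] yaw 6.9 q1 15.1 q6 8.2 w 0.233 F [-0.7 -0.1 -0.4]
  turn [ 0.4  0.  -0.2] shift after turn [ 4.3 -2.2  0.6] shift now [ 4.3 -2.2  0.6]
  turn [-1.796e+02  4.000e-01  1.000e-01] shift after turn [ 4.3  2.2 -0.6] shift now [ 4.3 -2.2  0.6]
```

{"name": "servo_tool", "arguments": {
  "moves": [
    [0.003,-0.001,0,0,0,0,0.1],
    [0.002,0,0,0,0,0,0.1],
    [0.002,0,0,0,0,0,0.1]
  ]
}}

```text
clock: 32.55
tcp_pos: [0.6167, 0.2251, 0.0212]
ee_rot: [1.121, 1.26, -1.117]
force: [-4.1, -1.3, 9.5]
gripper_width: 0.23
```

{"name": "servo_tool", "arguments": {
  "moves": [
    [0,0,0,0,0,0,0.3],
    [0,0,0,0,0,0,0.4],
    [0,0,0,0,0,0,0.5],
    [0,0,0,0,0,0,0.5],
    [-0.02,0,0,0,0,0,0.5],
    [-0.05,0,0,0,0,0,0.6],
    [-0.05,0,0,0,0,0,0.7],
    [0,0,0,0,0,0,0.8],
    [0,0,0,0,0,0,0.8]
  ]
}}

```text
clock: 33.67
tcp_pos: [0.6165, 0.2254, 0.1485]
ee_rot: [1.124, 1.258, -1.114]
force: [-0.7, -1.0, -1.0]
gripper_width: 0.797
```

```bash
python3 - <<'E'
from h import *
for cam in ["side","wrist","top"]:
    im,d=cams.read_camera(cam); c=cams.calibration(cam); W=cloud(d,c,cam=="wrist")
    cv2.imwrite(f"pics/{cam}2.png",im)
    for n,z in [("terminal",.038),("psu",.04)]:
        for s in cams.silhouettes(n,cam)[:3]:
            m=mask_main(s["pixels"]); t=m&(abs(W[...,2]-z)<.008)&(d>0)
            if t.sum()>30: print(cam,n,s["conf"],s["bbox"],t.sum(),rect(W[t][:,:2]),"med z",np.median(W[t][:,2]))
go(433,189,110,4.5)
E
```

```text
side terminal 0.64 [299.0, 157.8, 317.1, 179.9] 113 [616.7 223.1  22.8  65.1   5.3] med z 0.03827129784708767
side terminal 0.56 [237.5, 161.4, 261.6, 197.9] 445 [434.8 188.9  51.9 117.    4.6] med z 0.03993965055347701
side psu 0.77 [238.0, 163.9, 261.6, 200.6] 420 [434.3 188.8  50.5 117.2   4.4] med z 0.04005904397896738
wrist psu 0.74 [77.3, 167.3, 140.6, 275.7] 4412 [433.6 192.   53.7 110.1   4. ] med z 0.04038455949080713
top terminal 0.66 [189.0, 148.6, 201.2, 163.6] 87 [615.5 207.3  22.5  23.2   7.5] med z 0.03707875746380238
top psu 0.59 [194.1, 216.4, 225.7, 241.2] 501 [434.2 165.4  50.8  60.1   1.5] med z 0.03958319018751202
t 34.12 tcp [616.3 225.3 147.3] yaw 6.9 q1 15.2 q6 8.2 w 0.798 F [-0.   0.1  0.1]
  turn [ 2.4  0.  -0.4] shift after turn [  37.3 -185.6   21.8] shift now [  36.2 -186.6   13.9]
  turn [-177.6    0.5    0. ] shift after turn [ 37.3 185.6 -21.8] shift now [  36.2 -186.6   13.9]
```

View pics/top2.png

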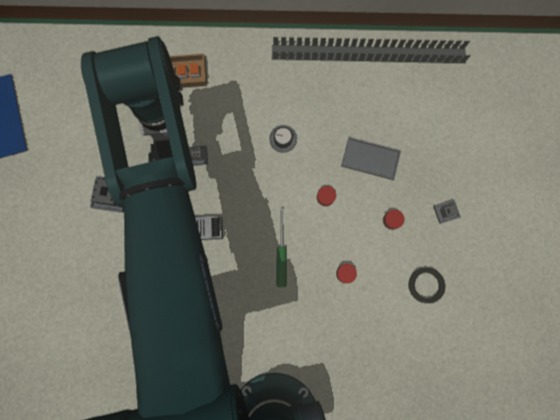

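{"name": "servo_tool", "arguments": {
  "moves": [
    [0,-0.02,0.002,2.4,0,-0.4,0.8],
    [0,-0.04,0.004,0,0,0,0.8],
    [0,-0.045,0.005,0,0,0,0.8],
    [0.01,-0.04,0.005,0,0,0,0.8],
    [0.01,-0.025,0.003,0,0,0,0.8],
    [0.01,-0.012,0.001,0,0,0,0.8],
    [0,0,0,0,0,0,0.8],
    [0,0,0,0,0,0,0.8]
  ],
  "newtons": 45
}}

```text
clock: 35.12
tcp_pos: [0.4313, 0.1892, 0.115]
ee_rot: [1.151, 1.245, -1.153]
force: [-0.4, 0.5, -0.4]
gripper_width: 0.8
```

```bash
python3 - <<'E'
from h import *
go(433.7,190,13,4.3)
E
```

```text
t 35.12 tcp [431.3 189.2 115. ] yaw 4.4 q1 16.8 q6 12.4 w 0.800 F [-0.4  0.5 -0.4]
  turn [0.1 0.  0.1] shift after turn [102.    2.4  -0.6] shift now [102.    2.6  -0.7]
  turn [-1.799e+02 -1.000e-01  0.000e+00] shift after turn [102.   -2.4   0.6] shift now [102.    2.6  -0.7]
```

{"name": "servo_tool", "arguments": {
  "moves": [
    [0.015,0.002,-0.001,0,0,0,0.8],
    [0.025,0,0,0,0,0,0.8],
    [0.015,0,0,0,0,0,0.8],
    [0,0,0,0,0,0,0.8],
    [0,0,0,0,0,0,0.8]
  ]
}}

```text
clock: 35.75
tcp_pos: [0.4362, 0.1909, 0.0575]
ee_rot: [1.153, 1.244, -1.153]
force: [0.2, 0.7, -0.1]
gripper_width: 0.799
```

```bash
python3 - <<'E'
from h import *
go(433.7,190,13,4.3)
E
```

```text
t 35.75 tcp [436.2 190.9  57.5] yaw 4.4 q1 16.8 q6 12.4 w 0.799 F [ 0.2  0.7 -0.1]
  turn [ 0.1  0.  -0. ] shift after turn [44.5 -2.6  0.7] shift now [44.5 -2.6  0.7]
  turn [-179.9    0.     0. ] shift after turn [44.5  2.6 -0.7] shift now [44.5 -2.6  0.7]
```

{"name": "servo_tool", "arguments": {
  "moves": [
    [0.01,-0.002,0.001,0,0,0,0.8],
    [0.018,0,0,0,0,0,0.8],
    [0.01,0,0,0,0,0,0.8],
    [0.003,0,0,0,0,0,0.8],
    [0,0,0,0,0,0,0.8]
  ]
}}

```text
clock: 36.38
tcp_pos: [0.436, 0.1902, 0.017]
ee_rot: [1.156, 1.242, -1.149]
force: [0.0, 0.2, -0.5]
gripper_width: 0.799
```

```bash
python3 - <<'E'
from h import *
go(433.7,190,13,4.3)
E
```

```text
t 36.38 tcp [436.  190.2  17. ] yaw 4.4 q1 16.7 q6 12.4 w 0.799 F [ 0.   0.2 -0.5]
  turn [ 0.1 -0.1 -0.3] shift after turn [ 4.  -2.3 -0. ] shift now [ 3.9 -2.3 -0. ]
  turn [-1.799e+02  4.000e-01 -1.000e-01] shift after turn [4.  2.3 0. ] shift now [ 3.9 -2.3 -0. ]
```

{"name": "servo_tool", "arguments": {
  "moves": [
    [0.003,-0.002,0,0,0,-0.3,0.8],
    [0,0,0,0,0,0,0.65],
    [0,0,0,0,0,0,0.4],
    [0,0,0,0,0,0,0.4],
    [0,0,0,0,0,0,0.4],
    [0,0,0,0,0,0,0.4]
  ]
}}

```text
clock: 37.12
tcp_pos: [0.4347, 0.1903, 0.0151]
ee_rot: [1.154, 1.244, -1.151]
force: [0.4, 0.1, -0.6]
gripper_width: 0.548
```

```bash
python3 - <<'E'
from h import *
go(619,-226,100,-14)
E
```

```text
t 37.12 tcp [434.7 190.3  15.1] yaw 4.4 q1 16.7 q6 12.3 w 0.548 F [ 0.4  0.1 -0.6]
  turn [18.4 -0.1 -0.1] shift after turn [-84.9 279.5 359.4] shift now [-85.3 152.  429. ]
  turn [-1.616e+02  1.000e-01 -1.000e-01] shift after turn [ -84.9 -279.5 -359.4] shift now [-85.3 152.  429. ]
```

{"name": "servo_tool", "arguments": {
  "moves": [
    [-0.01,0,0,0,0,0,0.4],
    [-0.03,0,0,0,0,0,0.4],
    [-0.035,0,0,0,0,0,0.4],
    [-0.015,0,0,6,0,0,0.4],
    [0,0,0,6.2,0,0,0.4],
    [0,0,0,6.2,0,0,0.4],
    [0,0.012,0.015,0,0,0,0.4],
    [0,0.022,0.03,0,0,0,0.4],
    [0,0.03,0.038,0,0,0,0.4],
    [0,0.031,0.04,0,0,0,0.4],
    [0,0.031,0.04,0,0,0,0.4],
    [0,0.031,0.04,0,0,0,0.4]
  ]
}}

```text
clock: 38.62
tcp_pos: [0.5307, -0.0499, 0.1026]
ee_rot: [1.381, 1.092, -1.401]
force: [1.3, 0.2, -4.8]
gripper_width: 0.547
```

```bash
python3 - <<'E'
from h import *
go(619,-226,100,-14)
E
```

```text
t 38.62 tcp [530.7 -49.9 102.6] yaw -14.2 q1 -11.4 q6 2.8 w 0.547 F [ 1.3  0.2 -4.8]
  turn [-0.2  0.2  0.8] shift after turn [  2.6 128.2 149.5] shift now [  1.3 128.7 149.2]
  turn [179.8   1.2  -0.3] shift after turn [   2.6 -128.2 -149.5] shift now [  1.3 128.7 149.2]
```

{"name": "servo_tool", "arguments": {
  "moves": [
    [0,0.03,0.035,0,0,0.4,0.4],
    [0,0.03,0.035,0,0,0.3,0.4],
    [0,0.025,0.03,0,0,0,0.4],
    [0,0.018,0.02,0,0,0,0.4],
    [0,0.008,0.01,0,0,0,0.4],
    [0,0.002,0.003,0,0,0,0.4],
    [0,0,0,0,0,0,0.4],
    [0,0,0,0,0,0,0.4]
  ]
}}

```text
clock: 39.62
tcp_pos: [0.606, -0.2122, 0.0971]
ee_rot: [1.386, 1.091, -1.401]
force: [0.3, 0.4, -4.0]
gripper_width: 0.55
```

```bash
python3 - <<'E'
from h import *
go(619,-226,19,-14)
E
```

```text
t 39.62 tcp [ 606.  -212.2   97.1] yaw -14.4 q1 -24.3 q6 -9.9 w 0.550 F [ 0.3  0.4 -4. ]
  turn [-0.4  0.   0.8] shift after turn [78.1 15.9 10.2] shift now [77.8 17.1 10.1]
  turn [179.6   1.2  -0. ] shift after turn [ 78.1 -15.9 -10.2] shift now [77.8 17.1 10.1]
```

{"name": "servo_tool", "arguments": {
  "moves": [
    [0,0.016,0.01,0,0,0.8,0.4],
    [0.015,0,0,0,0,0,0.4],
    [0.02,0,0,0,0,0,0.4],
    [0.01,0,0,0,0,0,0.4],
    [0,0,0,0,0,0,0.4]
  ]
}}

```text
clock: 40.25
tcp_pos: [0.6195, -0.225, 0.0486]
ee_rot: [1.391, 1.082, -1.39]
force: [-0.3, 0.7, -4.1]
gripper_width: 0.553
```

```bash
python3 - <<'E'
from h import *
go(619,-226,19,-14)
E
```

```text
t 40.25 tcp [ 619.5 -225.    48.6] yaw -14.3 q1 -24.9 q6 -10.7 w 0.553 F [-0.3  0.7 -4.1]
  turn [-0.3 -0.   0. ] shift after turn [29.6 -0.3  1.1] shift now [29.6 -0.3  1.1]
  turn [1.797e+02 0.000e+00 1.000e-01] shift after turn [29.6  0.3 -1.1] shift now [29.6 -0.3  1.1]
```

{"name": "servo_tool", "arguments": {
  "moves": [
    [0.01,0,0.001,0,0,0,0.4],
    [0.01,0,0,0,0,0,0.4],
    [0.003,0,0,0,0,0,0.4],
    [0,0,0,0,0,0,0.4]
  ]
}}

```text
clock: 40.75
tcp_pos: [0.6199, -0.2263, 0.0252]
ee_rot: [1.391, 1.08, -1.389]
force: [0.5, 0.2, -4.1]
gripper_width: 0.551
```

```bash
python3 - <<'E'
from h import *
go(619,-226,19,-14)
E
```

```text
t 40.75 tcp [ 619.9 -226.3   25.2] yaw -14.3 q1 -25.0 q6 -10.7 w 0.551 F [ 0.5  0.2 -4.1]
  turn [-0.3 -0.  -0.1] shift after turn [ 6.2 -0.9 -0. ] shift now [ 6.2 -1.  -0. ]
  turn [ 1.797e+02 -1.000e-01  0.000e+00] shift after turn [6.2 0.9 0. ] shift now [ 6.2 -1.  -0. ]
```

{"name": "servo_tool", "arguments": {
  "moves": [
    [0.004,0,0,0,0,0,0.4],
    [0.003,0,0,0,0,0,0.4],
    [0.002,0,0,0,0,0,0.4]
  ]
}}

```text
clock: 41.12
tcp_pos: [0.6206, -0.2266, 0.0191]
ee_rot: [1.391, 1.078, -1.388]
force: [-4.4, 1.9, 7.4]
gripper_width: 0.547
```

In contact with the floor; release and retreat.

{"name": "servo_tool", "arguments": {
  "moves": [
    [0,0,0,0,0,0,0.6],
    [0,0,0,0,0,0,0.7],
    [0,0,0,0,0,0,0.8],
    [0,0,0,0,0,0,0.8],
    [-0.02,0,0,0,0,0,0.8],
    [-0.05,0,0,0,0,0,0.8],
    [-0.05,0,0,0,0,0,0.8],
    [-0.03,0,-0.04,0,0,0,0.8],
    [0,0,-0.05,0,0,0,0.8],
    [0,0,-0.05,0,0,0,0.8],
    [0,0,0,0,0,0,0.8],
    [0,0,0,0,0,0,0.8]
  ]
}}

```text
clock: 42.62
tcp_pos: [0.6591, -0.0897, 0.1894]
ee_rot: [1.4, 1.057, -1.374]
force: [-0.4, -0.5, 0.2]
gripper_width: 0.8
```

```bash
python3 - <<'E'
from h import *
Z=dict(psu=.044,contactor=.044,meter=.038,terminal=.038,relay=.036)
T=dict(psu=(619,-226),contactor=(515,417),meter=(665,-7),terminal=(615.5,224.5),relay=(490.5,-409.5))
for cam in ["side","top"]:
    im,d=cams.read_camera(cam); c=cams.calibration(cam); W=cloud(d,c); cv2.imwrite(f"pics/{cam}3.png",im)
    for n,z in Z.items():
        xy=W[...,:2]*1000-T[n]; m=(d>0)&(np.hypot(*np.moveaxis(xy,-1,0))<75)&(W[...,2]>.022)
        if m.sum()<20: print(cam,n,"hidden"); continue
        P=W[m&(abs(W[...,2]-z)<.008)]; A=np.c_[P[:,:2],np.ones(len(P))]; k=np.linalg.lstsq(A,P[:,2],rcond=None)[0]
        print(cam,n,len(P),rect(P[:,:2]),"z %.4f"%np.median(P[:,2]),"tilt %.3f"%np.hypot(*k[:2]))
print(ctrl.read_state()["tcp_pos"])
E
```

```text
side psu 735 [ 621.2 -227.1   51.8  115.   -14.4] z 0.0442 tilt 0.003
side contactor 190 [515.9 414.1  54.2  64.5  -7. ] z 0.0428 tilt 0.006
side meter 165 [664.9  -7.8  43.8  44.7   6.8] z 0.0378 tilt 0.052
side terminal 92 [617.5 222.7  25.   63.2   8. ] z 0.0374 tilt 0.006
side relay 123 [ 491.4 -410.1   22.7   30.9   19.4] z 0.0352 tilt 0.074
top psu 765 [ 615.6 -237.4   54.9   86.3  -13.9] z 0.0433 tilt 0.007
top contactor 559 [514.3 418.8  55.9  57.7  -7.9] z 0.0430 tilt 0.016
top meter 48 [666.7  11.6   9.7  35.7  77.7] z 0.0368 tilt 0.243
top terminal 237 [613.9 225.4  24.1  59.6   7. ] z 0.0369 tilt 0.045
top relay 118 [ 488.7 -408.5   21.8   28.3   17.7] z 0.0350 tilt 0.016
[ 0.65899088 -0.09018282  0.18901683]
```

View pics/side3.png

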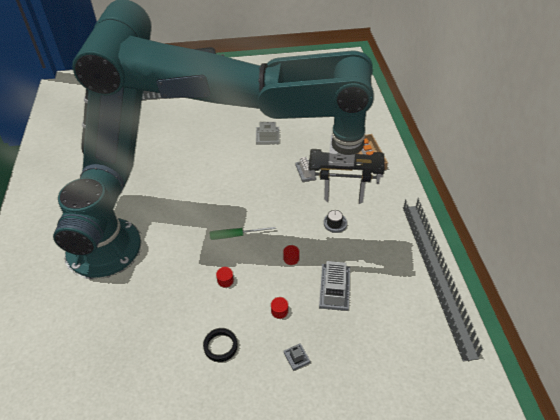

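View pics/top3.png

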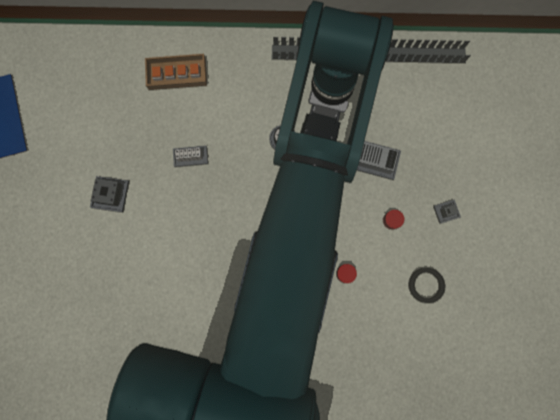

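The side picture shows all five in their trays: contactor (267,132), terminal block (306,170), meter (335,218), power supply (335,285), relay (297,356). The top picture agrees where the arm does not hide the view, and the gripper is empty and clear at z = 0.19 m.

```bash
python3 -c "
from rig import sign_off
print(sign_off())"
```

```text
the job is handed in; nothing more can be done
None
```

I took both stacks apart and put each device in its own tray, in the order relay, meter, contactor, terminal block, power supply. The job was handed in at about 43 s. I lowered each one to the tray floor before letting go. The red look-alikes were left alone.

- **Position:** the last camera check put every device I could see fully within about 4 mm of its tray's centre (the limit is 13 mm). The tops were at about 35–44 mm, which fits each lying flat on its tray floor. The gripper was open and about 0.19 m up.
- **Views that disagreed:** the arm hid most of the meter and part of the power supply from the top camera in that check. For those two I relied on the side camera, which showed both centred and at the right height.
- **Tilt:** some tilt estimates on the small tops were noisy. The side view gave the relay 0.074 rad, over the 0.06 limit, while the top view gave 0.016. The side view gave the meter 0.052. The top view's 0.24 for the meter came from a mostly hidden sliver. I put the high values down to edge pixels, since the heights and pictures show both flat, but I did not measure tilt any more exactly.

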